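# Carton into the transport pot, lid held half-turned

## Task

Take the finished carton out of the labelling machine's catch tray and put it in the transport pot, then set the bayonet lid fully down in the pot with its grip bar in line with the square entry blocks, and turn it clockwise until the bar points at the round half-way pins, never on to the lock click. The lid springs back if let go, so finish while still gripping it there, steady, for the colleague who checks it before locking; leave the other things on the bench where they are.

Things in the scene. Friction and masses are not known exactly. Their poses are not given: they have to be found in the camera images.
- pot: Light grey round transport pot, fixed to the bench, 128 outer diameter, 70 tall, open on top. Origin: centre of its underside on the bench, z up. Inner floor (thick base) at z = 22, inside diameter 118; a 6 thick lip (z = 64 to 70) narrows the mouth to 100 diameter. Its x axis runs through the two entry slots. Under the lip the lid's lugs can run clockwise only; a stop blocks the other way.
- pot_rim (a point): Centre of the pot's mouth at rim height, 70 above the bench; the lid's flange sits on this level. Axes as the pot's.
- entry (a point): Top of the square block (18 wide, its top 6 below the rim, reaching 78 from the axis) outside the entry slot on the pot's +x side; an equal block and slot are at -x. The slots through the lip are 21 wide and reach 59 from the axis. The lid's lugs go down through them.
- half_pin (a point): Top, flush with the rim, of a thin round steel pin (10 diameter, 71 from the axis) marking half-way: 0.70 rad (40 degrees) clockwise from above of the +x entry block; its twin is diametrically opposite. Twin thin ribs at 1.40 rad mark the locked position.
- lid: Loose light grey bayonet lid, about 0.18 kg, first lying right way up on the bench on its plug. Origin: centre of the plug's underside; x along the grip bar, z up. Plug 94 diameter, z = 0 to 14; flange 128 diameter, z = 14 to 22; upright grip bar along x, 90 long, 14 thick, z = 22 to 58. The two ends are alike. Fully down in the pot its origin is 56 above the bench.
- lid_seat (a point): Centre of the underside of the lid's flange, 14 above the lid's origin; meets pot_rim when the lid is fully down.
- lid_lug (a point): Nose of the lid's lug on its +x side; an equal one at -x, both exactly under the ends of the grip bar. Lugs are round-nosed, 14 wide, reach 57 from the axis, z = 1 to 6 above the lid's origin. With the bar in line with the entry blocks they pass the slots with 2 to 3 to spare.
- lid_grip (a point): Point on the lid's axis inside the grip bar, 46 above the lid's origin, 12 below the bar's top: a good height to pinch the bar across its 14 thickness.
- catch_ring (a joint): Hidden spring ring in the pot that the lugs push round as the lid turns clockwise (rad): 0 until the lid has turned about 0.1 rad from entry, then about lid turn minus 0.1 (0.6 half-way, limit 1.45). It pushes the lid back with 0.06 N m at 0, 0.12 half-way, 0.2 at the end: a lid let go springs back towards entry.
- click (a joint): Hidden radial spring plunger of the lock (m): 0 at rest; a lug begins to press it outward at about 1.2 rad of lid turn (up to 4 mm, about 6 N) and clicks past at about 1.4 rad. It must stay at rest.
- labeller: White desktop carton labeller with an aluminium catch tray, fixed. Origin: under the tray's centre, on the bench; z up. Tray 170 (x) x 150 (y) outside, walls 4 thick, 24 high, floor 4 thick. On its -y side a chute rises from the tray edge to 65 high at 145 from the origin; there starts the housing, 240 x 200 x 200 high (250 with its label roll).
- carton: Small sealed medicine carton, 56 (x) x 34 (y) x 22 (z), white, about 35 g, lying flat in the catch tray. Origin: centre of its underside; z up.
- stock_bottle: White stock jar with cap, 56 diameter, 100 tall, standing on the bench. A bystander. Origin: centre of its underside.
- amber_jar: Amber glass jar with cap, 52 diameter, 75 tall, standing on the bench. A bystander. Origin: centre of its underside.
- box_stack: Plain cardboard box 50 x 90 x 35 high (x, y, z), lying on the bench beyond the pot. A bystander. Origin: centre of its underside.
Mind the look-alikes: they are no part of the job. There is more than one size of the carton; the one meant has the size given above. Leave any brown look-alike of the lid alone.

How it is judged:
By the outcome, as a careful person would: the job done as asked, in the order asked, and still so for the second after the job is handed in, while the arm keeps its last pose, push and grip.
It also fails if it takes over 72 s, if anything falls off the work surface, if the arm or the gripper's body presses on something with over 40 N, if the wrist force passes 120 N, or if a joint passes its speed limit or range.

## Robot

A 6-joint arm with a two-finger parallel gripper is mounted at the origin on the work surface. World frame = base frame: x ahead of the robot, y to its left, z up, the work surface at z = 0. Lengths are in m, angles in rad, forces in N, time in s.
With the tool pointing down it reaches from about 0.425 to 1.125 m from the base axis. Payload 14.9 kg.
Tool frame: the origin (TCP) lies at the very end of the fingers, on their centre line; the grasp point (between the pads) lies 19 mm behind it (r.tcp_to_grasp is the distance from the TCP to the grasp point, in m); z points along the fingers, y is the direction in which the jaws open and shut (so a half turn about z gives the same grasp; the last joint's range is limited). The gripper opens to 91 mm and grips with 3 to 60 N. Pads are 32 mm wide; open, the fingers measure 118 mm over their backs; the gripper's body (76 mm by 178 mm) begins 60 mm behind the grasp point.
Start: joints at [1.152, 0.379, 1.734, -0, 1.028, -0.033], TCP at [0.263, 0.649, 0.188] pointing down, gripper open.
Joint ranges: [-2.77, 2.77], [-0.74, 2.19], [0, 2.66], [-1.06, 4.2], [0.31, 2.87], [-3.08, 3.08]. Speed limits (rad/s): [1.89, 1.89, 2.39, 3.14, 3.14, 3.14].

## Interface

Orientations are given as a 3x3 rotation matrix whose columns are the frame's x, y, z axes.
In Python, from rig import monitor, vision, r, models gives the robot as it stands.
- The arm moves only by the tool arm_command, never from a script. Its argument "moves" is one flat list of numbers, 6 for each row, row after row: the shift along the tool's x, y, z in m, then the turn, a rotation vector about the tool's x, y, z in rad. In form: [dx, dy, dz, rx, ry, rz, dx, dy, dz, rx, ry, rz, ...]. A call has 1 to 20 rows; each row is the pose to reach, as a shift and turn from the pose measured when the call began, along the tool's axes at that moment; what a row does not reach only later rows make up. A row lasts 1/10 s, in which the tool goes at most 50 mm and 8.59 degrees, less where a joint would pass 70% of its speed; a pose out of reach is approached as far as the arm can. A call with a gripper value outside its range is refused whole. "grip" is the finger opening in m, from 0 to 0.0912, set as the call begins (left out, the last holds). The fingers move at their own pace and stop on an object; "squeeze" is the grip in N (left out, the last holds). Time passes only in rows, so rows that repeat a pose let the fingers close. It gives the time, the measured TCP pose, the force and the opening at its end, in the units of the state.
- monitor.observe(): the state, without advancing time (a new reading comes with each control period).
- vision.capture(name): name is "side" or "top"; returns a dict with "image" (480x640x3 uint8, blue, green, red), "z_map" (480x640 float32, m along the optical axis (not along the pixel's ray), 0 where there is no reading), "fovy" (degrees; the focal length in pixels is half the picture's height over the tangent of half this angle, whatever the lens; pixels are square), "cx", "cy" (the principal point, pixels), "view" (4x4, takes a point from world to camera coordinates). Camera axes: x right, y down, z forward; pixel columns grow to the right and rows downward; lengths in m; the calibration is good to about 2 mm. A picture is of the moment at which its call begins.
- r.finish_job(): hands the job in, once; it reports no verdict.
Trained networks look in a picture, given as the dict that the camera call returned (one of the last four; its "shot" number tells which), for a name from the list of things; names that differ only in an ending like _2 or _b are one class to them, and where a whole thing is asked for, a point or a joint stands for the part that bears it (a point fixed in the world has none). Each returns a list of dicts, best first, with "conf" (0 to 1); they miss things now and then, are a little off and sometimes report something else, mostly with a low value. They report only what shows in the picture. A call takes as long as a camera call. They do not tell look-alikes from the thing itself.
- models.cut_out(target, picture): "mask" (480x640 bool, what is visible of it) and "rect" ([left, top, width, height] in pixels, round what is visible of it).
The state is a dict: "t": time; "q": joint angles; "qd": joint speeds; "joint_efforts": joint torques, N m; "tool_pos": TCP position; "tool_rot": TCP orientation; "contact_force": force on the tool from outside, world axes, zero at the start; "moment": the same for the moment, N m; "finger_gap": finger opening in m.
Only numpy, scipy, OpenCV 4.12 (cv2) and the standard library are available. Lean on these libraries where they do the work, as an engineer would, in place of code of your own. Each camera call takes 0.05 s, during which the arm holds its last target. There are 200 camera calls.

## Working session

There is one attempt and no reset: what is moved stays moved. The work goes in short steps, Python scripts to look and compute and a tool call to move; the robot and the scene stay as the last step left them, time stands still between calls to the robot, and variables do not carry over. Pictures are saved under pics/ and viewed, about 8 in all and at most 12, crops included, and the job is handed in when it is done.

Besides the shell and the picture viewer there is one more tool, called after "Call:" in YAML: its name, and indented under it one key for each argument. arm_command: Moves the arm, as the interface text tells. Its arguments: {"type":"object","properties":{"moves":{"type":"array","items":{"type":"number"}},"grip":{"type":"number"},"squeeze":{"type":"number"}},"required":["moves"]}

```bash
mkdir -p pics; ls
python3 - <<'E'
from rig import monitor, vision, r, models
import cv2,numpy as np
s=monitor.observe();print(s)
ims=[]
for n in("top","side"):
    p=vision.capture(n);cv2.imwrite(f"pics/{n}0.png",p["image"])
    print(n,p["fovy"],p["cx"],p["cy"],p["view"].tolist())
    f=240/np.tan(np.radians(p["fovy"]/2));V=np.linalg.inv(p["view"])
    for t in("pot","lid","carton","labeller","stock_bottle","amber_jar","box_stack"):
        for d in models.cut_out(t,p):
            m=d["mask"];v,u=np.nonzero(m&(p["z_map"]>0));z=p["z_map"][v,u]
            if len(z)==0: continue
            P=(V@np.stack([(u-p["cx"])*z/f,(v-p["cy"])*z/f,z,np.ones_like(z)]))[:3]
            print(t,round(d["conf"],2),d["rect"],len(z),"med",np.median(P,1).round(3),"lo",np.percentile(P,2,axis=1).round(3),"hi",np.percentile(P,98,axis=1).round(3))
E
```

```text
pics
{'t': 0.0, 'q': array([ 1.15168304e+00,  3.79430207e-01,  1.73481964e+00, -9.37064313e-06,
        1.02850450e+00, -3.33173014e-02]), 'qd': array([-0.00049801, -0.00068741,  0.0010063 , -0.00223779,  0.00118184,
       -0.00059594]), 'joint_efforts': array([-1.91689542e-03, -7.63707232e+01, -4.34374559e+01,  6.51139417e-02,
        4.22105729e-02, -1.09186540e-04]), 'tool_pos': array([0.26324082, 0.64812527, 0.1871539 ]), 'tool_rot': array([[-9.26501014e-01,  3.76291980e-01, -4.65420767e-04],
       [ 3.76292266e-01,  9.26500403e-01, -1.06441627e-03],
       [ 3.06812218e-05, -1.16131699e-03, -9.99999325e-01]]), 'contact_force': array([-0.37728228, -0.02670977,  0.29917842]), 'moment': array([-0.03609393,  0.02006367, -0.01934226]), 'finger_gap': 0.09128396301486627}
top 57.394582757624214 321.611398803741 239.0141852935604 [[0.01482799311267112, -0.999372503862389, -0.03216720603455954, 0.13148055981080764], [-0.9936171094570636, -0.011129402865988137, -0.11225496062997077, 0.5583655776467645], [0.11182651928071595, 0.03362640206245326, -0.9931586452676603, 1.0586460580928554],
[... 2377 characters left out ...]
 251.1, 104.2] 12499 med [ 0.509 -0.286  0.007] lo [ 0.403 -0.451  0.002] hi [ 0.584 -0.184  0.202]
labeller 0.63 [210.1, 195.0, 57.1, 37.7] 1688 med [0.451 0.325 0.023] lo [0.399 0.279 0.016] hi [0.515 0.391 0.059]
stock_bottle 0.68 [247.3, 258.6, 82.2, 83.3] 4772 med [0.473 0.03  0.038] lo [ 0.406 -0.042  0.004] hi [0.533 0.096 0.072]
stock_bottle 0.61 [431.9, 254.1, 38.6, 50.3] 1424 med [ 0.749 -0.073  0.07 ] lo [ 0.734 -0.087  0.005] hi [ 0.781 -0.041  0.102]
amber_jar 0.84 [357.3, 180.6, 25.0, 36.8] 741 med [0.734 0.229 0.049] lo [0.717 0.217 0.003] hi [0.763 0.265 0.078]
box_stack 0.56 [377.6, 234.3, 43.7, 42.3] 1205 med [0.72  0.061 0.034] lo [0.698 0.025 0.002] hi [0.757 0.113 0.038]
```

Run:
```python
import cv2,numpy as np
a=cv2.imread("pics/top0.png")[190:350,120:520]
cv2.imwrite("pics/a.png",cv2.resize(a,(800,320),interpolation=cv2.INTER_CUBIC))
```

```text
(no output)
```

View pics/a.png

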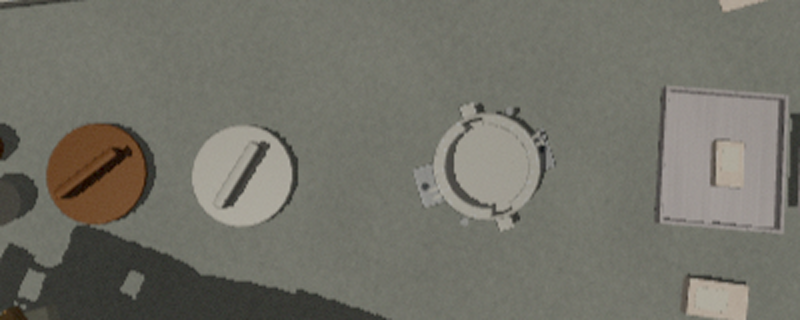

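View pics/side0.png

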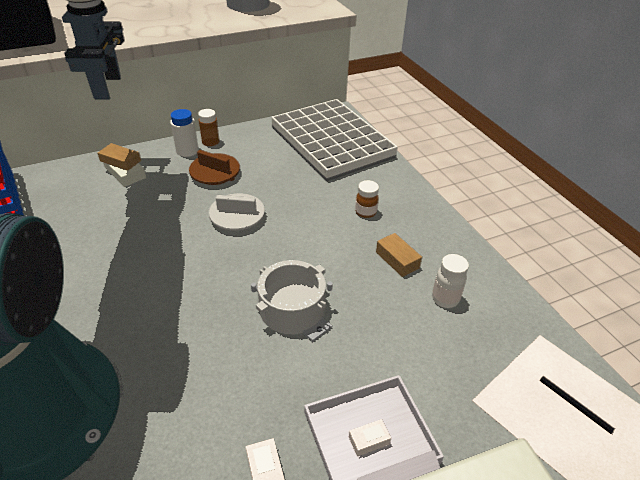

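Top crop: light lid at about (245,175), brown look-alike lid to its left, pot at (487,165). The square entry blocks are at (470,110) and (506,222), the pins at (512,112) and (463,220). The target carton is in the tray at (730,163), and the larger one outside it at (716,297). The side view agrees. Next I'll measure precisely.

```bash
cat > h.py <<'E'
from rig import monitor, vision, r, models
import cv2,numpy as np
from scipy.optimize import least_squares
def cloud(n,k=3):
    """world points HxWx3 with depth averaged over k shots"""
    ps=[vision.capture(n) for _ in range(k)];p=ps[-1]
    z=np.median([q["z_map"] for q in ps],0)
    f=240/np.tan(np.radians(p["fovy"]/2));v,u=np.mgrid[:480,:640]
    C=np.stack([(u-p["cx"])*z/f,(v-p["cy"])*z/f,z,np.ones_like(z)],-1)
    W=(C@np.linalg.inv(p["view"]).T)[...,:3];W[z<=0]=9
    return p,W
def ortho(p,x,y,z,half=.1,s=.0005):
    """top-down rectified picture at height z; +x up, +y left"""
    n=int(2*half/s);i,j=np.mgrid[:n,:n]
    X=x+half-i*s;Y=y+half-j*s
    C=np.stack([X,Y,0*X+z,0*X+1],-1)@p["view"].T
    f=240/np.tan(np.radians(p["fovy"]/2))
    return cv2.remap(p["image"],(f*C[...,0]/C[...,2]+p["cx"]).astype(np.float32),(f*C[...,1]/C[...,2]+p["cy"]).astype(np.float32),cv2.INTER_CUBIC)
def near(W,x,y,rad,z0,z1):
    return W[(np.hypot(W[...,0]-x,W[...,1]-y)<rad)&(W[...,2]>z0)&(W[...,2]<z1)]
def rect(Q):
    (c,s,a)=cv2.minAreaRect(Q[:,:2].astype(np.float32)*1000);return np.round(c,1),np.round(s,1),round(a,1)
E
python3 - <<'E'
from h import *
for n in("top","side"):
    p,W=cloud(n)
    L=near(W,.457,.339,.08,.045,.07);print(n,"bar",rect(L),np.median(L[:,2]))
    F=near(W,.457,.339,.08,.015,.03);c,R=cv2.minEnclosingCircle(F[:,:2].astype(np.float32)*1000);print("flange",c,R)
    R=near(W,.472,.036,.09,.067,.078)
    c,rad=cv2.minEnclosingCircle(R[:,:2].astype(np.float32)*1000)
    d=lambda c:np.hypot(R[:,0]-c[0],R[:,1]-c[1])
    q=least_squares(lambda c:np.clip(d(c)-.064,0,.004)+np.clip(.05-d(c),0,.004),[.472,.036]).x;print("pot rim",q,len(R),np.median(R[:,2]))
    B=near(W,*q,.085,.054,.08);dd=B[:,:2]-q;rr=np.hypot(*dd.T);k=rr>.067
    for a,b,z in sorted(zip(np.degrees(np.arctan2(dd[k,1],dd[k,0])),rr[k],B[k,2])):print(f"{a:.0f}/{b*1000:.0f}/{z*1000:.0f}",end=" ")
    T=near(W,.479,-.262,.05,.02,.04);print("\ncarton",rect(T),np.median(T[:,2]),T[:,:2].mean(0))
    Y=W[(abs(W[...,0]-.48)<.12)&(abs(W[...,1]+.26)<.1)&(W[...,2]>.017)&(W[...,2]<.026)];print("tray",Y.min(0),Y.max(0))
    if n=="top":
        cv2.imwrite("pics/o.png",np.hstack([ortho(p,*q,.067),ortho(p,.457,.339,.058)]))
E
```

```text
top bar (array([457.7, 341.2]), array([14.5, 89.9]), 60.4) 0.057126285603950056
flange (457.8103942871094, 341.2331848144531) 63.82758712768555
pot rim [0.4727028  0.03790938] 815 0.06994953694372641
-169/68/63 -169/70/54 -168/78/54 -168/75/61 -168/73/64 -168/70/65 -167/68/67 -167/78/65 -167/75/65 -166/73/63 -166/71/65 -165/78/63 -165/69/62 -165/76/64 -164/74/64 -164/71/65 -163/69/62 -163/77/64 -163/67/63 -163/74/64 -162/72/62 -162/70/64 -161/77/63 -161/68/66 -161/75/62 -160/73/64 -160/78/65 -160/71/64 -159/76/65 -159/68/65 -158/74/61 -158/71/66 -158/77/65 -157/69/65 -157/75/63 -156/67/65 -156/72/64 -156/77/66 -155/75/67 -155/70/63 -155/68/64 -67/70/65 -67/68/62 -66/74/62 -66/71/65 -65/69/65 -65/74/64 -60/72/64 -59/67/63 -59/71/61 -58/74/64 -58/68/65 -57/72/64 -26/72/69 -25/68/69 -24/71/69 -23/72/71 -23/67/69 -22/75/70 -22/69/71 -21/72/71 -21/74/70 -20/69/69 -20/71/70 -19/73/69 -18/68/70 -18/70/67 12/71/64 12/68/65 13/76/65 13/74/63 13/71/64 14/69/63 14/77/63 15/74/64 15/72/63 16/70/64 16/77/63 16/67/64 17/75/65 17/73/63 18/70/62 18/76/63 19/68/66 19/73/65 20/71/64 20/76/64 20/69/64 
[... 3284 characters left out ...]
3 124/69/65 124/69/62 154/73/70 155/71/69 156/73/70 156/76/71 157/69/71 157/74/71 158/74/70 158/72/70 158/67/65 158/67/62 158/67/60 158/76/71 159/70/71 159/77/58 159/68/71 159/69/67 159/76/64 159/76/70 160/68/56 160/76/62 160/74/70 160/72/70 160/69/62 160/75/60 160/68/70 160/69/60 160/69/57 160/70/71 161/69/66 161/67/60 161/74/66 161/74/69 161/76/69 161/75/58 161/75/56 161/73/64 161/70/69 162/71/67 162/71/64 162/73/62 162/71/56 162/73/59 162/69/56 162/71/62 162/72/68 162/72/71 162/73/57 163/74/66 163/71/61 
carton (array([ 479.4, -264.3]), array([34.9, 56.2]), 86.5) 0.026290226463572874 [ 0.47850088 -0.26522585]
tray [ 0.39760139 -0.3383829   0.01700139] [ 0.57585934 -0.17693613  0.02599863]
```

View pics/o.png

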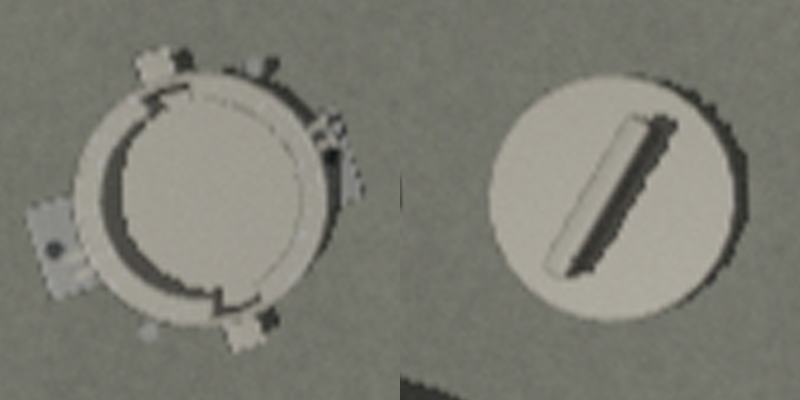

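```bash
cat >> h.py <<'E'
from scipy.spatial.transform import Rotation as Ro
def goto(x,y,z,phi):
    """row taking the tool to x,y,z (m), pointing down, jaw axis at phi deg"""
    s=monitor.observe();R=np.array(s["tool_rot"]);c,q=np.cos(np.radians(phi)),np.sin(np.radians(phi))
    T=np.array([[-q,c,0],[c,q,0],[0,0,-1]]).T
    T=np.stack([[q,-c,0],[c,q,0],[0,0,-1]],1)
    if (R.T@T)[1,1]<0: T[:,:2]*=-1
    print(np.round(np.r_[R.T@(np.array([x,y,z])-s["tool_pos"]),Ro.from_matrix(R.T@T).as_rotvec()],4).tolist())
def st():
    s=monitor.observe();R=s["tool_rot"];print(round(s["t"],2),s["tool_pos"].round(4),"phi",round(np.degrees(np.arctan2(R[1,1],R[0,1])),2),"F",s["contact_force"].round(2),"M",s["moment"].round(2),"gap",round(s["finger_gap"],4),"q",np.round(s["q"],2))
E
sed -i '/T=np.array(\[\[-q,c/d' h.py
python3 -c "
from h import *
goto(.5,.2,.187,80)
goto(.48,-.263,.15,87.5)"
```

```text
Traceback (most recent call last):
  File "h.py", line 29, in goto
    print(np.round(np.r_[R.T@(np.array([x,y,z])-s["tool_pos"]),Ro.from_matrix(R.T@T).as_rotvec()],4).tolist())
                                                               ~~~~~~~~~~~~~~^^^^^^^
  File "scipy/spatial/transform/_rotation.pyx", line 1143, in scipy.spatial.transform._rotation.Rotation.from_matrix
ValueError: Non-positive determinant (left-handed or null coordinate frame) in rotation matrix 0: [[-9.77758586e-01  2.09733516e-01 -2.00569145e-05]
 [ 2.09733517e-01  9.77758584e-01 -5.62306868e-05]
 [-7.81736068e-06  5.91866440e-05  9.99999998e-01]].
```

```bash
sed -i 's/\[\[q,-c,0\]/[[-q,c,0]/' h.py
python3 -c "
from h import *
goto(.5,.2,.187,80)
goto(.48,-.263,.15,87.5)"
```

```text
[-0.388, -0.3266, 0.0008, 0.0001, -0.0, -0.2113]
[-0.5437, -0.7631, 0.0378, 0.0001, -0.0, -0.3422]
```

Call:
arm_command:
  moves: [-0.388, -0.3266, 0, 0, 0, -0.21, -0.388, -0.3266, 0, 0, 0, -0.21, -0.388, -0.3266, 0, 0, 0, -0.21, -0.388, -0.3266, 0, 0, 0, -0.21, -0.388, -0.3266, 0, 0, 0, -0.21, -0.388, -0.3266, 0, 0, 0, -0.21, -0.388, -0.3266, 0, 0, 0, -0.21, -0.388, -0.3266, 0, 0, 0, -0.21, -0.388, -0.3266, 0, 0, 0, -0.21, -0.388, -0.3266, 0, 0, 0, -0.21, -0.5437, -0.7631, 0.037, 0, 0, -0.342, -0.5437, -0.7631, 0.037, 0, 0, -0.342, -0.5437, -0.7631, 0.037, 0, 0, -0.342, -0.5437, -0.7631, 0.037, 0, 0, -0.342, -0.5437, -0.7631, 0.037, 0, 0, -0.342, -0.5437, -0.7631, 0.037, 0, 0, -0.342, -0.5437, -0.7631, 0.037, 0, 0, -0.342, -0.5437, -0.7631, 0.037, 0, 0, -0.342, -0.5437, -0.7631, 0.037, 0, 0, -0.342, -0.5437, -0.7631, 0.037, 0, 0, -0.342]
  grip: 0.06

```text
t: 3.1
tool_pos: [0.4797, -0.2666, 0.1508]
tool_rot: [[-0.999, 0.046, 0.001], [0.046, 0.999, -0.001], [-0.001, -0.001, -1.0]]
contact_force: [-0.8, 0.2, -0.2]
finger_gap: 0.06
```

```bash
python3 -c "
from h import *
st()
goto(.48,-.263,.06,87.5)
goto(.48,-.263,.009,87.5)"
```

```text
3.1 [ 0.4797 -0.2666  0.1508] phi 87.36 F [-0.75  0.24 -0.21] M [ 0.06 -0.02 -0.05] gap 0.06 q [-0.55  0.19  2.06 -0.    0.89 -2.07]
[-0.0001, 0.0037, 0.0908, -0.0006, 0.0005, -0.0024]
[-0.0001, 0.0037, 0.1418, -0.0006, 0.0005, -0.0024]
```

Call:
arm_command:
  moves: [0, 0.0037, 0.05, 0, 0, 0, 0, 0.0037, 0.091, 0, 0, 0, 0, 0.0037, 0.12, 0, 0, 0, 0, 0.0037, 0.135, 0, 0, 0, 0, 0.0037, 0.1415, 0, 0, 0, 0, 0.0037, 0.1415, 0, 0, 0, 0, 0.0037, 0.1415, 0, 0, 0]

```text
t: 3.8
tool_pos: [0.4808, -0.2635, 0.0106]
tool_rot: [[-0.999, 0.046, 0.002], [0.046, 0.999, -0.002], [-0.002, -0.001, -1.0]]
contact_force: [-0.7, -0.1, 0.3]
finger_gap: 0.06
```

```bash
python3 -c "
from h import *
st()"
```

```text
3.8 [ 0.4808 -0.2635  0.0106] phi 87.37 F [-0.74 -0.11  0.31] M [-0.01  0.    0.04] gap 0.06 q [-0.54  0.43  2.09 -0.    0.62 -2.07]
```

Close with a moderate squeeze, then lift.

Call:
arm_command:
  moves: [0, 0, 0.001, 0, 0, 0, 0, 0, 0.001, 0, 0, 0, 0, 0, 0.001, 0, 0, 0, 0, 0, 0.001, 0, 0, 0, 0, 0, 0.001, 0, 0, 0, 0, 0, 0.001, 0, 0, 0, 0, 0, -0.03, 0, 0, 0, 0, 0, -0.07, 0, 0, 0, 0, 0, -0.11, 0, 0, 0, 0, 0, -0.14, 0, 0, 0, 0, 0, -0.14, 0, 0, 0]
  grip: 0.02
  squeeze: 10

```text
t: 4.9
tool_pos: [0.4825, -0.2645, 0.1546]
tool_rot: [[-0.999, 0.046, 0.007], [0.046, 0.999, -0.005], [-0.008, -0.004, -1.0]]
contact_force: [-0.6, 0.4, -0.2]
finger_gap: 0.0198
```

```bash
python3 -c "
from h import *
st()
goto(.4722,.0371,.15,87.5)
goto(.4722,.0371,.15,67.5)"
```

```text
4.9 [ 0.4825 -0.2645  0.1546] phi 87.37 F [-0.63  0.38 -0.16] M [ 0.04 -0.04 -0.01] gap 0.0198 q [-0.54  0.19  2.06 -0.    0.89 -2.07]
[0.0242, 0.3008, 0.0031, -0.0044, 0.0076, -0.0023]
[0.0242, 0.3008, 0.0031, -0.0031, 0.0083, 0.3468]
```

The gap closed to the 20 mm I commanded, so the carton was missed. I'll look.

Run:
```python
from h import *
p,W=cloud("side",1);T=near(W,.479,-.262,.07,.02,.04);print("carton",rect(T),len(T))
a=p["image"][330:480,230:470];cv2.imwrite("pics/s1.png",cv2.resize(a,None,fx=3,fy=3,interpolation=2))
p,W=cloud("top",1);print(models.cut_out("carton",p)[0]["rect"])
```

```text
carton (array([ 479.4, -264.1]), array([35.7, 56.7]), 86.3) 825
[458.4, 329.4, 34.0, 20.5]
```

View pics/s1.png

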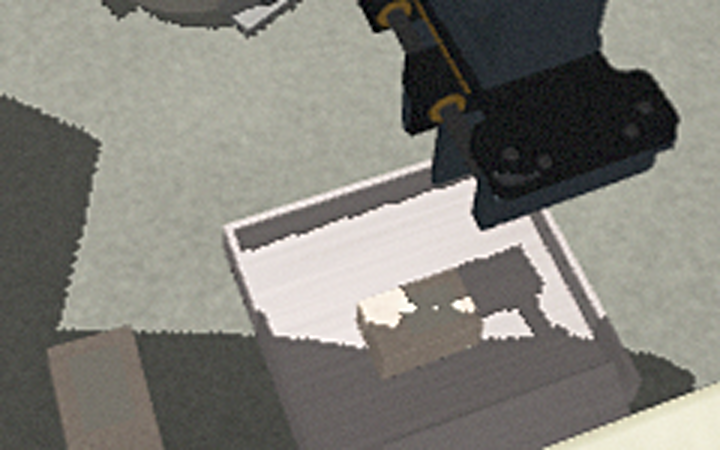

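The carton sits unmoved in the tray (crop about (430,325)) and the gripper is empty above it, so I probably lifted before the fingers had closed. I'll retry, and check the gap before lifting.

```bash
python3 -c "
from h import *
goto(.48,-.2635,.009,87)"
```

```text
[0.0003, -0.0003, 0.1409, -0.0011, 0.0014, 0.0065]
```

Call:
arm_command:
  moves: [0, 0, 0, 0, 0, 0, 0, 0, 0, 0, 0, 0, 0, 0, 0, 0, 0, 0, 0, 0, 0, 0, 0, 0, 0, 0, 0, 0, 0, 0, 0, 0, 0, 0, 0, 0]
  grip: 0.06

```text
t: 5.65
tool_pos: [0.4801, -0.263, 0.1498]
tool_rot: [[-0.999, 0.046, 0.001], [0.046, 0.999, -0.001], [-0.001, -0.001, -1.0]]
contact_force: [0.3, 0.4, 0.0]
finger_gap: 0.0596
```

Call:
arm_command:
  moves: [0, 0, 0.05, 0, 0, 0, 0, 0, 0.09, 0, 0, 0, 0, 0, 0.12, 0, 0, 0, 0, 0, 0.135, 0, 0, 0, 0, 0, 0.141, 0, 0, 0, 0, 0, 0.141, 0, 0, 0, 0, 0, 0.141, 0, 0, 0, 0, 0, 0.141, 0, 0, 0]

```text
t: 6.45
tool_pos: [0.4811, -0.2636, 0.0101]
tool_rot: [[-0.999, 0.046, 0.003], [0.046, 0.999, -0.002], [-0.003, -0.002, -1.0]]
contact_force: [0.2, -0.1, 0.2]
finger_gap: 0.06
```

Call:
arm_command:
  moves: [0, 0, 0, 0, 0, 0, 0, 0, 0, 0, 0, 0, 0, 0, 0, 0, 0, 0, 0, 0, 0, 0, 0, 0, 0, 0, 0, 0, 0, 0, 0, 0, 0, 0, 0, 0, 0, 0, 0, 0, 0, 0, 0, 0, 0, 0, 0, 0]
  grip: 0.02
  squeeze: 15

```text
t: 7.25
tool_pos: [0.4811, -0.2637, 0.0101]
tool_rot: [[-0.999, 0.046, 0.003], [0.046, 0.999, -0.002], [-0.003, -0.002, -1.0]]
contact_force: [0.2, 0.3, 0.6]
finger_gap: 0.0201
```

```bash
python3 -c "
from h import *
st()"
```

```text
7.25 [ 0.4811 -0.2637  0.0101] phi 87.37 F [0.16 0.26 0.57] M [0.05 0.   0.01] gap 0.0201 q [-0.54  0.43  2.09 -0.    0.62 -2.07]
```

Run:
```python
from h import *
a=vision.capture("side")["image"][300:480,230:470];b=vision.capture("top")["image"][200:350,400:560]
cv2.imwrite("pics/s2.png",np.hstack([cv2.resize(a,(480,360),interpolation=2),cv2.resize(b,(320,300),interpolation=2)[:360] if 0 else cv2.copyMakeBorder(cv2.resize(b,(320,300),interpolation=2),0,60,0,0,0)]))
```

```text
(no output)
```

View pics/s2.png

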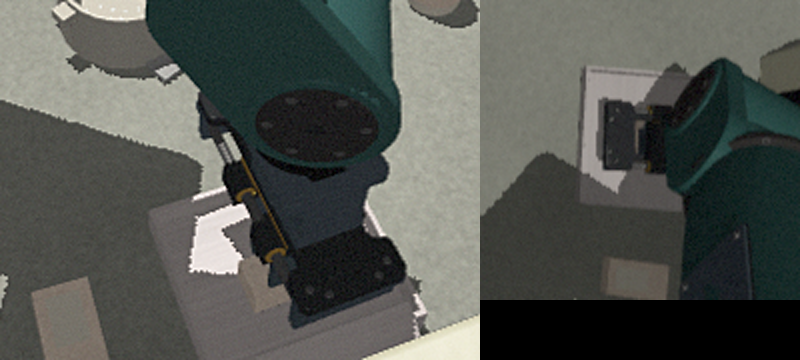

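Run:
```python
from h import *
for n in("side","top"):
    p,W=cloud(n,1)
    m=(np.hypot(W[...,0]-.481,W[...,1]+.263)<.11)&(W[...,2]>.012)&(W[...,2]<.16)
    img=p["image"].astype(int).sum(2)/3
    Q=W[m];g=img[m]
    for z in np.arange(.012,.16,.008):
        k=(Q[:,2]>=z)&(Q[:,2]<z+.008)&(g<75)
        if k.sum():print(n,z.round(3),k.sum(),np.percentile(Q[k],[3,97],axis=0).round(3)[:,:2].tolist(),g[k].mean().round())
    T=near(W,.479,-.262,.06,.02,.028);print(rect(T),len(T))
```

```text
side 0.012 3 [[0.48, -0.266], [0.568, -0.189]] 60.0
side 0.02 5 [[0.468, -0.306], [0.552, -0.249]] 58.0
side 0.036 16 [[0.461, -0.282], [0.466, -0.247]] 35.0
side 0.044 19 [[0.461, -0.283], [0.469, -0.26]] 39.0
side 0.052 15 [[0.461, -0.283], [0.467, -0.276]] 42.0
side 0.06 17 [[0.461, -0.284], [0.477, -0.274]] 38.0
side 0.068 15 [[0.46, -0.285], [0.475, -0.278]] 43.0
side 0.076 7 [[0.468, -0.286], [0.473, -0.284]] 45.0
side 0.084 7 [[0.467, -0.252], [0.471, -0.248]] 28.0
side 0.092 11 [[0.464, -0.251], [0.47, -0.248]] 42.0
side 0.1 11 [[0.462, -0.25], [0.467, -0.246]] 47.0
side 0.108 27 [[0.443, -0.345], [0.505, -0.187]] 51.0
side 0.116 185 [[0.438, -0.345], [0.507, -0.188]] 40.0
side 0.124 253 [[0.438, -0.342], [0.459, -0.187]] 40.0
side 0.132 515 [[0.439, -0.349], [0.467, -0.194]] 33.0
side 0.14 172 [[0.438, -0.352], [0.509, -0.178]] 39.0
side 0.148 431 [[0.438, -0.353], [0.504, -0.188]] 23.0
side 0.156 1608 [[0.441, -0.351], [0.508, -0.195]] 26.0
(array([ 464.3, -263.6]), array([34.9, 26.3]), 87.4) 267
top 0.012 27 [[0.413, -0.316], [0.566, -0.177]] 63.0
top 0.02 87 [[0.4, -0.313], [0.568, -0.179]] 69.0
top 0.028 2 [[0.403, -0.252], [0.406, -0.202]] 70.0
top 0.036 2 [[0.494, -0.245], [0.496, -0.244]] 38.0
top 0.044 11 [[0.468, -0.244], [0.491, -0.241]] 39.0
top 0.052 13 [[0.468, -0.243], [0.497, -0.241]] 30.0
top 0.06 11 [[0.467, -0.242], [0.497, -0.241]] 29.0
top 0.068 4 [[0.476, -0.241], [0.488, -0.24]] 24.0
top 0.108 15 [[0.461, -0.229], [0.5, -0.18]] 38.0
top 0.116 25 [[0.444, -0.23], [0.517, -0.18]] 33.0
top 0.124 43 [[0.446, -0.23], [0.517, -0.211]] 34.0
top 0.132 196 [[0.445, -0.245], [0.516, -0.214]] 25.0
top 0.14 54 [[0.445, -0.244], [0.518, -0.174]] 21.0
top 0.148 169 [[0.451, -0.234], [0.518, -0.172]] 37.0
top 0.156 420 [[0.451, -0.232], [0.518, -0.173]] 39.0
(array([ 490.1, -247.3]), array([ 9.2, 38.5]), 73.4) 28
```

The cameras put the fingertips at z≈0.033, while the reported TCP is 0.010. So the reported tool height is about 22 mm too low, while x and y agree. I'll raise, open and measure the offset properly in free air.

Call:
arm_command:
  moves: [0, 0, -0.03, 0, 0, 0, 0, 0, -0.06, 0, 0, 0, 0, 0, -0.06, 0, 0, 0, 0, 0, -0.06, 0, 0, 0, 0, 0, -0.06, 0, 0, 0, 0, 0, -0.06, 0, 0, 0]
  grip: 0.06

```text
t: 8.05
tool_pos: [0.4803, -0.2631, 0.0691]
tool_rot: [[-0.999, 0.046, 0.002], [0.046, 0.999, -0.001], [-0.002, -0.001, -1.0]]
contact_force: [-0.1, -0.2, -0.3]
finger_gap: 0.0598
```

Run:
```python
from h import *
st()
for n in("side","top"):
    p,W=cloud(n,2)
    m=(np.hypot(W[...,0]-.481,W[...,1]+.263)<.11)&(W[...,2]>.045)&(W[...,2]<.2)
    img=p["image"].astype(int).sum(2)/3
    Q=W[m];g=img[m]
    for z in np.arange(.045,.2,.005):
        k=(Q[:,2]>=z)&(Q[:,2]<z+.005)&(g<75)
        if k.sum()>1:print(n,z.round(3),k.sum(),np.percentile(Q[k],[3,97],axis=0).round(3)[:,:2].tolist())
```

```text
8.05 [ 0.4803 -0.2631  0.0691] phi 87.37 F [-0.09 -0.15 -0.35] M [0.03 0.01 0.01] gap 0.0598 q [-0.54  0.32  2.09 -0.    0.73 -2.07]
side 0.095 25 [[0.462, -0.251], [0.492, -0.228]]
side 0.1 33 [[0.459, -0.309], [0.489, -0.225]]
side 0.105 35 [[0.459, -0.302], [0.487, -0.227]]
side 0.11 28 [[0.459, -0.302], [0.484, -0.224]]
side 0.115 26 [[0.459, -0.302], [0.483, -0.226]]
side 0.12 31 [[0.459, -0.303], [0.482, -0.225]]
side 0.125 26 [[0.459, -0.303], [0.479, -0.224]]
side 0.13 24 [[0.459, -0.303], [0.479, -0.224]]
side 0.135 13 [[0.459, -0.302], [0.477, -0.223]]
side 0.14 6 [[0.471, -0.233], [0.475, -0.232]]
side 0.145 8 [[0.456, -0.288], [0.473, -0.232]]
side 0.15 15 [[0.467, -0.232], [0.472, -0.228]]
side 0.155 8 [[0.453, -0.3], [0.469, -0.228]]
side 0.16 6 [[0.462, -0.243], [0.467, -0.228]]
side 0.165 9 [[0.462, -0.24], [0.467, -0.228]]
side 0.17 12 [[0.442, -0.344], [0.486, -0.2]]
side 0.175 122 [[0.438, -0.345], [0.506, -0.187]]
side 0.18 148 [[0.438, -0.345], [0.505, -0.187]]
side 0.185 166 [[0.437, -0.34], [0.459, -0.188]]
side 0.19 315 [[0.438, -0.335], [0.454, -0.188]]
side 0.195 456 [[0.438, -0.35], [0.511, -0.207]]
top 0.095 3 [[0.461, -0.275], [0.528, -0.264]]
top 0.17 5 [[0.469, -0.181], [0.49, -0.181]]
top 0.175 8 [[0.466, -0.181], [0.488, -0.179]]
top 0.18 2 [[0.444, -0.206], [0.444, -0.205]]
top 0.185 4 [[0.448, -0.241], [0.508, -0.233]]
top 0.19 50 [[0.447, -0.252], [0.514, -0.207]]
top 0.195 279 [[0.445, -0.227], [0.519, -0.206]]
```

The tip is really about 26 mm above the reported TCP. I'll descend with that correction.

Call:
arm_command:
  moves: [0, 0, 0.04, 0, 0, 0, 0, 0, 0.06, 0, 0, 0, 0, 0, 0.07, 0, 0, 0, 0, 0, 0.078, 0, 0, 0, 0, 0, 0.082, 0, 0, 0, 0, 0, 0.085, 0, 0, 0, 0, 0, 0.085, 0, 0, 0]

```text
t: 8.95
tool_pos: [0.4811, -0.2637, -0.0151]
tool_rot: [[-0.999, 0.046, 0.003], [0.046, 0.999, -0.002], [-0.003, -0.002, -1.0]]
contact_force: [-0.6, 0.4, 0.7]
finger_gap: 0.0598
```

Call:
arm_command:
  moves: [0, 0, 0, 0, 0, 0, 0, 0, 0, 0, 0, 0, 0, 0, 0, 0, 0, 0, 0, 0, 0, 0, 0, 0, 0, 0, 0, 0, 0, 0, 0, 0, 0, 0, 0, 0, 0, 0, 0, 0, 0, 0]
  grip: 0.02
  squeeze: 10

```text
t: 9.65
tool_pos: [0.4813, -0.2638, -0.0149]
tool_rot: [[-0.999, 0.046, 0.003], [0.046, 0.999, -0.002], [-0.003, -0.002, -1.0]]
contact_force: [-1.4, 0.7, 6.0]
finger_gap: 0.0339
```

Gripped at 33.9 mm. Lift.

Call:
arm_command:
  moves: [0, 0, -0.02, 0, 0, 0, 0, 0, -0.05, 0, 0, 0, 0, 0, -0.09, 0, 0, 0, 0, 0, -0.12, 0, 0, 0, 0, 0, -0.12, 0, 0, 0, 0, 0, -0.12, 0, 0, 0]

```text
t: 10.25
tool_pos: [0.481, -0.2636, 0.1054]
tool_rot: [[-0.999, 0.046, 0.004], [0.046, 0.999, -0.003], [-0.004, -0.003, -1.0]]
contact_force: [0.2, 0.6, -0.6]
finger_gap: 0.0341
```

```bash
python3 -c "
from h import *
st()
goto(.4722,.0371,.105,87.4)"
```

```text
10.25 [ 0.481  -0.2636  0.1054] phi 87.37 F [ 0.17  0.62 -0.58] M [0.02 0.   0.03] gap 0.0341 q [-0.54  0.26  2.08 -0.    0.8  -2.07]
[0.0226, 0.2999, -0.0005, -0.0025, 0.0041, -0.0005]
```

Call:
arm_command:
  moves: [0.0226, 0.2999, 0, 0, 0, 0, 0.0226, 0.2999, 0, 0, 0, 0, 0.0226, 0.2999, 0, 0, 0, 0, 0.0226, 0.2999, 0, 0, 0, 0, 0.0226, 0.2999, 0, 0, 0, 0, 0.0226, 0.2999, 0, 0, 0, 0, 0.0226, 0.2999, 0, 0, 0, 0, 0.0226, 0.2999, 0, 0, 0, 0, 0.0226, 0.2999, 0, 0, 0, 0, 0.0226, 0.2999, 0, 0, 0, 0]

```text
t: 11.25
tool_pos: [0.472, 0.0359, 0.1041]
tool_rot: [[-0.999, 0.048, 0.003], [0.048, 0.999, -0.003], [-0.003, -0.003, -1.0]]
contact_force: [-0.4, 0.4, -0.0]
finger_gap: 0.0335
```

Run:
```python
from h import *
st()
p,W=cloud("side",2)
m=(np.hypot(W[...,0]-.475,W[...,1]-.037)<.06)&(W[...,2]>.085)&(W[...,2]<.2)
Q=W[m];g=p["image"].astype(int).sum(2)[m]/3
for nm,k in(("dark",g<75),("light",g>=75)):
  for z in np.arange(.085,.17,.005):
    j=k&(Q[:,2]>=z)&(Q[:,2]<z+.005)
    if j.sum()>1:print(nm,z.round(3),j.sum(),np.percentile(Q[j],[3,97],axis=0).round(3)[:,:2].tolist())
goto(.4722,.0371,.006,87.4)
```

```text
11.25 [0.472  0.0359 0.1041] phi 87.27 F [-0.37  0.39 -0.04] M [ 0.08  0.   -0.04] gap 0.0335 q [ 0.03  0.15  2.22 -0.    0.76 -1.49]
dark 0.13 12 [[0.452, 0.011], [0.481, 0.016]]
dark 0.135 38 [[0.451, 0.009], [0.483, 0.016]]
dark 0.14 43 [[0.451, 0.008], [0.484, 0.059]]
dark 0.145 42 [[0.451, 0.008], [0.482, 0.057]]
dark 0.15 30 [[0.453, 0.008], [0.484, 0.055]]
light 0.12 4 [[0.443, 0.019], [0.492, 0.047]]
light 0.125 35 [[0.442, 0.018], [0.496, 0.053]]
light 0.13 28 [[0.442, 0.018], [0.496, 0.048]]
light 0.135 30 [[0.441, 0.017], [0.495, 0.052]]
light 0.14 63 [[0.441, 0.019], [0.49, 0.053]]
light 0.145 60 [[0.442, 0.022], [0.457, 0.053]]
[0.0004, 0.0014, 0.0983, -0.0026, 0.0037, -0.0024]
```

Call:
arm_command:
  moves: [0, 0.001, 0.03, 0, 0, 0, 0, 0.001, 0.055, 0, 0, 0, 0, 0.001, 0.075, 0, 0, 0, 0, 0.001, 0.088, 0, 0, 0, 0, 0.001, 0.095, 0, 0, 0, 0, 0.001, 0.099, 0, 0, 0, 0, 0.001, 0.099, 0, 0, 0]

```text
t: 12.05
tool_pos: [0.4728, 0.0366, 0.0054]
tool_rot: [[-0.999, 0.048, 0.004], [0.048, 0.999, -0.003], [-0.004, -0.003, -1.0]]
contact_force: [0.6, -0.2, -0.3]
finger_gap: 0.0343
```

Call:
arm_command:
  moves: [0, 0, 0.002, 0, 0, 0, 0, 0, 0.002, 0, 0, 0]

```text
t: 12.25
tool_pos: [0.4731, 0.0366, 0.0038]
tool_rot: [[-0.999, 0.048, 0.005], [0.048, 0.999, -0.003], [-0.005, -0.003, -1.0]]
contact_force: [0.2, 0.1, -0.1]
finger_gap: 0.0339
```

Call:
arm_command:
  moves: [0, 0, 0, 0, 0, 0, 0, 0, 0, 0, 0, 0, 0, 0, 0, 0, 0, 0, 0, 0, 0, 0, 0, 0, 0, 0, 0, 0, 0, 0]
  grip: 0.046

```text
t: 12.75
tool_pos: [0.4732, 0.0366, 0.0038]
tool_rot: [[-0.999, 0.048, 0.005], [0.048, 0.999, -0.003], [-0.005, -0.002, -1.0]]
contact_force: [-0.5, 0.4, 0.2]
finger_gap: 0.0455
```

Call:
arm_command:
  moves: [0, 0, -0.03, 0, 0, 0, 0, 0, -0.07, 0, 0, 0, 0, 0, -0.12, 0, 0, 0, 0, 0, -0.13, 0, 0, 0, 0, 0, -0.13, 0, 0, 0]

```text
t: 13.25
tool_pos: [0.4738, 0.037, 0.1356]
tool_rot: [[-0.999, 0.048, 0.008], [0.048, 0.999, -0.003], [-0.009, -0.002, -1.0]]
contact_force: [-1.1, 1.3, -0.9]
finger_gap: 0.046
```

```bash
python3 -c "
from h import *
st()
goto(.457,.2,.14,60.4)
goto(.4575,.340,.11,60.4)"
```

```text
13.25 [0.4738 0.037  0.1356] phi 87.26 F [-1.07  1.26 -0.93] M [ 0.03 -0.01 -0.01] gap 0.046 q [ 0.03  0.1   2.21 -0.    0.83 -1.49]
[0.0245, 0.162, -0.005, -0.0002, 0.0089, 0.4687]
[0.031, 0.3019, 0.0246, -0.0002, 0.0089, 0.4687]
```

Call:
arm_command:
  moves: [0.031, 0.302, 0.024, 0, 0.008, 0.4687, 0.031, 0.302, 0.024, 0, 0.008, 0.4687, 0.031, 0.302, 0.024, 0, 0.008, 0.4687, 0.031, 0.302, 0.024, 0, 0.008, 0.4687, 0.031, 0.302, 0.024, 0, 0.008, 0.4687, 0.031, 0.302, 0.024, 0, 0.008, 0.4687, 0.031, 0.302, 0.024, 0, 0.008, 0.4687, 0.031, 0.302, 0.024, 0, 0.008, 0.4687, 0.031, 0.302, 0.024, 0, 0.008, 0.4687, 0.031, 0.302, 0.024, 0, 0.008, 0.4687]
  grip: 0.05

```text
t: 14.25
tool_pos: [0.457, 0.3388, 0.1095]
tool_rot: [[-0.869, 0.495, -0.001], [0.495, 0.869, -0.002], [-0.0, -0.002, -1.0]]
contact_force: [-0.2, -0.1, 1.0]
finger_gap: 0.0501
```

Run:
```python
from h import *
st()
p,W=cloud("top",2)
T=near(W,.472,.037,.05,.03,.06);print("carton",rect(T),np.median(T[:,2]))
p,W=cloud("side",2)
m=(np.hypot(W[...,0]-.458,W[...,1]-.34)<.06)&(W[...,2]>.085)&(W[...,2]<.2)
Q=W[m]
for z in np.arange(.085,.17,.005):
    j=(Q[:,2]>=z)&(Q[:,2]<z+.005)
    if j.sum()>1:print(z.round(3),j.sum(),np.percentile(Q[j],[3,97],axis=0).round(3)[:,:2].tolist())
goto(.4575,.340,.003,60.4)
```

```text
14.25 [0.457  0.3388 0.1095] phi 60.36 F [-0.23 -0.1   1.04] M [-0.02  0.06  0.04] gap 0.0501 q [ 0.6   0.29  2.04 -0.    0.82 -0.46]
carton (array([472. ,  38.1]), array([34.1, 56. ]), 87.7) 0.044167830630407634
0.135 20 [[0.427, 0.305], [0.482, 0.359]]
0.14 36 [[0.426, 0.302], [0.482, 0.356]]
0.145 38 [[0.425, 0.303], [0.485, 0.356]]
0.15 46 [[0.424, 0.301], [0.486, 0.358]]
0.155 39 [[0.423, 0.301], [0.486, 0.359]]
0.16 43 [[0.424, 0.301], [0.483, 0.355]]
0.165 33 [[0.423, 0.3], [0.482, 0.356]]
[0.0006, 0.0005, 0.1076, 0.0001, 0.0009, -0.0012]
```

Call:
arm_command:
  moves: [0.0005, 0.0005, 0.04, 0, 0, 0, 0.0005, 0.0005, 0.07, 0, 0, 0, 0.0005, 0.0005, 0.09, 0, 0, 0, 0.0005, 0.0005, 0.1, 0, 0, 0, 0.0005, 0.0005, 0.106, 0, 0, 0, 0.0005, 0.0005, 0.107, 0, 0, 0, 0.0005, 0.0005, 0.107, 0, 0, 0]

```text
t: 15.15
tool_pos: [0.458, 0.3401, 0.0044]
tool_rot: [[-0.869, 0.495, 0.002], [0.495, 0.869, 0.0], [-0.001, 0.001, -1.0]]
contact_force: [-0.3, -0.9, -0.8]
finger_gap: 0.0503
```

Call:
arm_command:
  moves: [0, 0, 0, 0, 0, 0, 0, 0, 0, 0, 0, 0, 0, 0, 0, 0, 0, 0, 0, 0, 0, 0, 0, 0, 0, 0, 0, 0, 0, 0, 0, 0, 0, 0, 0, 0, 0, 0, 0, 0, 0, 0, 0, 0, 0, 0, 0, 0]
  grip: 0.0
  squeeze: 40

```text
t: 15.95
tool_pos: [0.4581, 0.3402, 0.0045]
tool_rot: [[-0.869, 0.495, 0.002], [0.495, 0.869, 0.0], [-0.001, 0.001, -1.0]]
contact_force: [-1.2, 0.6, 4.3]
finger_gap: 0.0139
```

```bash
python3 -c "
from h import *
st()"
```

```text
15.95 [0.4581 0.3402 0.0045] phi 60.33 F [-1.21  0.58  4.33] M [-0.1   0.22  0.06] gap 0.0139 q [ 0.6   0.46  2.05 -0.    0.63 -0.45]
```

Bar gripped at 13.9 mm. Lift and carry above the pot, bar on the entry line.

Call:
arm_command:
  moves: [0, 0, -0.03, 0, 0, 0, 0, 0, -0.07, 0, 0, 0, 0, 0, -0.11, 0, 0, 0, 0, 0, -0.12, 0, 0, 0, 0, 0, -0.12, 0, 0, 0]

```text
t: 16.45
tool_pos: [0.4586, 0.3406, 0.1257]
tool_rot: [[-0.869, 0.495, 0.004], [0.495, 0.869, 0.002], [-0.003, 0.003, -1.0]]
contact_force: [0.5, 0.7, -2.9]
finger_gap: 0.0137
```

```bash
python3 -c "
from h import *
st()
goto(.4722,.0371,.115,108.6)"
```

```text
16.45 [0.4586 0.3406 0.1257] phi 60.33 F [ 0.54  0.75 -2.85] M [-0.01  0.05  0.04] gap 0.0137 q [ 0.6   0.26  2.03 -0.    0.85 -0.45]
[-0.1621, -0.257, 0.0102, 0.0021, 0.0038, -0.8425]
```

Call:
arm_command:
  moves: [-0.1621, -0.257, 0.01, 0.002, 0.0038, -0.8425, -0.1621, -0.257, 0.01, 0.002, 0.0038, -0.8425, -0.1621, -0.257, 0.01, 0.002, 0.0038, -0.8425, -0.1621, -0.257, 0.01, 0.002, 0.0038, -0.8425, -0.1621, -0.257, 0.01, 0.002, 0.0038, -0.8425, -0.1621, -0.257, 0.01, 0.002, 0.0038, -0.8425, -0.1621, -0.257, 0.01, 0.002, 0.0038, -0.8425, -0.1621, -0.257, 0.01, 0.002, 0.0038, -0.8425, -0.1621, -0.257, 0.01, 0.002, 0.0038, -0.8425, -0.1621, -0.257, 0.01, 0.002, 0.0038, -0.8425, -0.1621, -0.257, 0.01, 0.002, 0.0038, -0.8425, -0.1621, -0.257, 0.01, 0.002, 0.0038, -0.8425]

```text
t: 17.65
tool_pos: [0.4721, 0.0378, 0.115]
tool_rot: [[-0.947, -0.32, -0.0], [-0.32, 0.947, 0.0], [0.0, 0.0, -1.0]]
contact_force: [-0.5, 0.5, -1.2]
finger_gap: 0.0137
```

Run:
```python
from h import *
st()
for n in("side","top"):
    p,W=cloud(n,3)
    g=p["image"].astype(int).sum(2)/3
    for zo in(.105,.11,.115,.12,.125,.13,.135):
        Q=near(W,.472,.037,.085,zo,zo+.005);
        if len(Q)>20:print(n,zo,len(Q),Q.min(0).round(3)[:2],Q.max(0).round(3)[:2])
    F=near(W,.472,.037,.08,.122,.138)
    f=least_squares(lambda c:np.clip(np.hypot(F[:,0]-c[0],F[:,1]-c[1])-.064,0,.01),[.472,.037]).x
    c,R=cv2.minEnclosingCircle(F[:,:2].astype(np.float32)*1000);print("flange",f,c,R)
    cv2.imwrite(f"pics/l_{n}.png",p["image"][180:360,230:430])
a=[cv2.resize(cv2.imread(f"pics/l_{n}.png"),(400,360),interpolation=2) for n in("side","top")];cv2.imwrite("pics/l.png",np.hstack(a))
goto(.4722,.0371,.115,108.6)
```

```text
17.65 [0.4721 0.0378 0.115 ] phi 108.66 F [-0.48  0.5  -1.16] M [ 0.13  0.03 -0.  ] gap 0.0137 q [ 0.03  0.13  2.22  0.    0.79 -1.87]
side 0.125 103 [ 0.408 -0.026] [0.524 0.045]
side 0.13 1797 [ 0.407 -0.026] [0.534 0.103]
side 0.135 41 [ 0.427 -0.012] [0.524 0.082]
flange [0.47057236 0.03808529] (470.4682312011719, 38.70586013793945) 64.94564056396484
flange [0.472 0.037] (0.0, 0.0) 0.0
[0.0001, -0.0001, 0.0003, 0.0, 0.0002, 0.0003]
```

View pics/l.png

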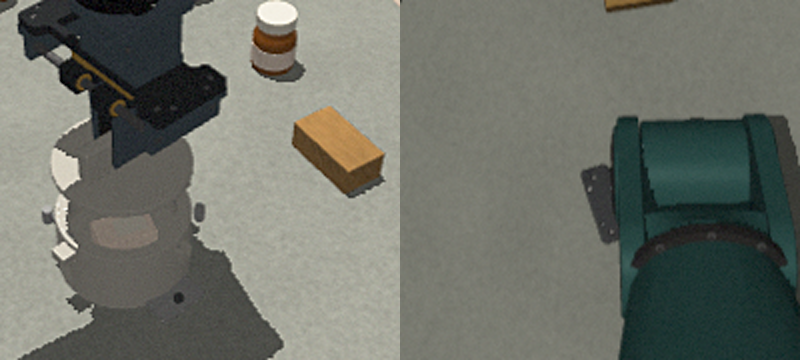

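Side view: the lid is held level over the pot with the bar over the entry line, and the carton shows inside the pot. The arm blocks the top view. I'll fit lid against pot in the same side camera.

```bash
cat >> h.py <<'E'
def circ(W,x,y,z,tol=.004,R=.064):
    """circle of known radius R on plane z, from outermost points per angle bin"""
    c=np.array([x,y])
    for _ in range(4):
        P=near(W,*c,.07,z-tol,z+tol)[:,:2];d=P-c;a=(np.degrees(np.arctan2(d[:,1],d[:,0]))//10).astype(int);rr=np.hypot(*d.T)
        E=np.array([P[a==b][np.argmax(rr[a==b])] for b in set(a) if rr[a==b].max()>.058])
        f=least_squares(lambda q:np.hypot(*(E-q[:2]).T)-q[2],[*c,R],loss="soft_l1",f_scale=.001).x;c=f[:2]
    return f.round(4),len(E)
E
python3 - <<'E'
from h import *
p,W=cloud("side",5)
F=near(W,.472,.037,.06,.122,.138);zt=np.median(F[:,2]);print(zt,"lid",circ(W,.471,.037,zt))
print("pot",circ(W,.472,.037,.070,.003))
B=near(W,.472,.037,.085,.06,.067);d=B[:,:2]-[.472,.0365];k=np.hypot(*d.T)>.067
a=np.degrees(np.arctan2(d[k,1],d[k,0]));print("blocks",a[(a>8)&(a<30)].mean(),a[(a<-150)&(a>-172)].mean()+180)
# bar visible points
b=near(W,.472,.037,.05,.140,.172);g=b
print(len(b));
E
```

```text
0.13313753103171655 lid (array([0.4708, 0.0372, 0.0636]), 28)
pot (array([0.471 , 0.0367, 0.0642]), 23)
blocks 12.073768062499402 18.954220891557412
501
```

Lid and pot are aligned within about 0.5 mm. Descend to just above the rim, then slowly.

Call:
arm_command:
  moves: [0, -0.0005, 0.02, 0, 0, 0, 0, -0.0005, 0.034, 0, 0, 0, 0, -0.0005, 0.04, 0, 0, 0, 0, -0.0005, 0.042, 0, 0, 0, 0, -0.0005, 0.044, 0, 0, 0, 0, -0.0005, 0.046, 0, 0, 0, 0, -0.0005, 0.046, 0, 0, 0]

```text
t: 18.9
tool_pos: [0.4726, 0.0366, 0.0694]
tool_rot: [[-0.948, -0.319, 0.0], [-0.319, 0.948, 0.0], [-0.0, -0.0, -1.0]]
contact_force: [0.6, -0.6, -2.2]
finger_gap: 0.0137
```

Call:
arm_command:
  moves: [0, 0, 0.001, 0, 0, 0, 0, 0, 0.002, 0, 0, 0, 0, 0, 0.003, 0, 0, 0, 0, 0, 0.004, 0, 0, 0, 0, 0, 0.004, 0, 0, 0]

```text
t: 19.4
tool_pos: [0.4725, 0.0366, 0.0653]
tool_rot: [[-0.948, -0.319, 0.0], [-0.319, 0.948, 0.0], [-0.0, 0.0, -1.0]]
contact_force: [-0.4, 0.0, -1.6]
finger_gap: 0.0136
```

```bash
python3 -c "
from h import *
st()"
```

```text
19.4 [0.4725 0.0366 0.0653] phi 108.59 F [-0.42  0.03 -1.58] M [ 0.06  0.01 -0.02] gap 0.0136 q [ 0.03  0.23  2.23  0.    0.68 -1.87]
```

Lugs are in the slots without contact. Continue to the seat.

Call:
arm_command:
  moves: [0, 0, 0.001, 0, 0, 0, 0, 0, 0.002, 0, 0, 0, 0, 0, 0.003, 0, 0, 0, 0, 0, 0.004, 0, 0, 0, 0, 0, 0.004, 0, 0, 0]

```text
t: 19.9
tool_pos: [0.4724, 0.0366, 0.0612]
tool_rot: [[-0.948, -0.319, 0.0], [-0.319, 0.948, 0.0], [-0.0, 0.0, -1.0]]
contact_force: [0.5, -0.4, -1.9]
finger_gap: 0.0138
```

Call:
arm_command:
  moves: [0, 0, 0.001, 0, 0, 0, 0, 0, 0.0015, 0, 0, 0, 0, 0, 0.0015, 0, 0, 0, 0, 0, 0.0015, 0, 0, 0]

```text
t: 20.3
tool_pos: [0.4725, 0.0366, 0.0604]
tool_rot: [[-0.948, -0.319, -0.0], [-0.319, 0.948, 0.0], [0.0, 0.0, -1.0]]
contact_force: [-9.0, -0.5, 19.3]
finger_gap: 0.0139
```

```bash
python3 -c "
from h import *
st()
p,W=cloud('side',3);F=near(W,.472,.037,.06,.08,.105);print(np.median(F[:,2]),np.percentile(F[:,2],[10,90]))"
```

```text
20.3 [0.4725 0.0366 0.0604] phi 108.6 F [-8.99 -0.49 19.34] M [0.05 1.26 0.01] gap 0.0139 q [ 0.03  0.24  2.23  0.    0.67 -1.87]
0.09293311433715479 [0.08039827 0.10263348]
```

Seated: contact at 0.0604, as expected. Now turn clockwise, first half of it, easing the downward push.

Call:
arm_command:
  moves: [0, 0, -0.0002, 0, 0, 0, 0, 0, -0.0002, 0, 0, 0, 0, 0, -0.0002, 0, 0, 0.05, 0, 0, -0.0002, 0, 0, 0.1, 0, 0, -0.0002, 0, 0, 0.15, 0, 0, -0.0002, 0, 0, 0.2, 0, 0, -0.0002, 0, 0, 0.25, 0, 0, -0.0002, 0, 0, 0.3, 0, 0, -0.0002, 0, 0, 0.35, 0, 0, -0.0002, 0, 0, 0.35]

```text
t: 21.45
tool_pos: [0.4725, 0.0366, 0.0605]
tool_rot: [[-1.0, 0.026, -0.0], [0.026, 1.0, 0.0], [0.0, 0.0, -1.0]]
contact_force: [0.2, 0.6, -1.8]
finger_gap: 0.0144
```

Run:
```python
from h import *
st()
p,W=cloud("side",3)
for z in(.09,.092,.094,.096):print(z,circ(W,.472,.037,z,.003))
a=p["image"][180:360,230:430];cv2.imwrite("pics/m.png",cv2.resize(a,None,fx=3,fy=3,interpolation=2))
```

```text
21.45 [0.4725 0.0366 0.0605] phi 88.5 F [ 0.24  0.6  -1.84] M [ 0.11 -0.07  0.11] gap 0.0144 q [ 0.03  0.24  2.23  0.    0.67 -1.52]Traceback (most recent call last):
  File "<stdin>", line 4, in <module>
  File "h.py", line 38, in circ
    f=least_squares(lambda q:np.hypot(*(E-q[:2]).T)-q[2],[*c,R],loss="soft_l1",f_scale=.001).x;c=f[:2]
      ~~~~~~~~~~~~~^^^^^^^^^^^^^^^^^^^^^^^^^^^^^^^^^^^^^^^^^^^^^^^^^^^^^^^^^^^^^^^^^^^^^^^^^
    return func(*args, **kwargs)
    vector_fun = VectorFunction(
        fun_wrapped,
    ...<6 lines>...
        workers=workers
    )
    self._update_fun()
    ~~~~~~~~~~~~~~~~^^
    self.f = self.fun_wrapped(xp_copy(self.x))
             ~~~~~~~~~~~~~~~~^^^^^^^^^^^^^^^^^
    return np.atleast_1d(self.fun(x))
                         ~~~~~~~~^^^
    return self.f(x, *self.args, **self.kwargs)
           ~~~~~~^^^^^^^^^^^^^^^^^^^^^^^^^^^^^^
  File "h.py", line 38, in <lambda>
    f=least_squares(lambda q:np.hypot(*(E-q[:2]).T)-q[2],[*c,R],loss="soft_l1",f_scale=.001).x;c=f[:2]
                                        ~^~~~~~
ValueError: operands could not be broadcast together with shapes (0,) (2,)
```

Call:
arm_command:
  moves: [0, 0, 0.0003, 0, 0, 0, 0, 0, 0.0005, 0, 0, 0.05, 0, 0, 0.0005, 0, 0, 0.1, 0, 0, 0.0005, 0, 0, 0.15, 0, 0, 0.0005, 0, 0, 0.2, 0, 0, 0.0005, 0, 0, 0.25, 0, 0, 0.0005, 0, 0, 0.3, 0, 0, 0.0005, 0, 0, 0.33, 0, 0, 0.0005, 0, 0, 0.33, 0, 0, 0.0005, 0, 0, 0.33]
  squeeze: 55

```text
t: 22.6
tool_pos: [0.473, 0.0367, 0.0604]
tool_rot: [[-0.938, 0.346, 0.001], [0.346, 0.938, 0.0], [-0.001, 0.0, -1.0]]
contact_force: [-0.3, 1.7, 5.5]
finger_gap: 0.0136
```

Run:
```python
from h import *
st()
p,W=cloud("side",5)
F=near(W,.472,.037,.066,.074,.09);print("flange z",np.median(F[:,2]),circ(W,.472,.037,.078,.003))
D=near(W,.472,.037,.055,.09,.12)
g=p["image"].astype(int).sum(2)/3
m=(np.hypot(W[...,0]-.472,W[...,1]-.037)<.055)&(W[...,2]>.084)&(W[...,2]<.118)&(g>70)
b=W[m];print(len(b),rect(b),b.min(0),b.max(0))
T=W[m&(W[...,2]>.112)];print("bar top",len(T),rect(T) if len(T) else 0)
a=p["image"][180:360,230:430];cv2.imwrite("pics/m.png",cv2.resize(a,None,fx=3,fy=3,interpolation=2))
```

```text
22.6 [0.473  0.0367 0.0604] phi 69.75 F [-0.35  1.74  5.46] M [ 0.19  0.05 -0.07] gap 0.0136 q [ 0.03  0.24  2.23  0.    0.67 -1.19]
flange z 0.0783139227353633 (array([0.4716, 0.036 , 0.0634]), 28)
60 (array([470.8,  34.7]), array([11.8, 89.2]), 70.6) [0.42810598 0.01484228 0.08412211] [0.51482864 0.05482899 0.11476244]
bar top 9 (array([471.5,  35.8]), array([ 9.8, 88.7]), 70.2)
```

View pics/m.png

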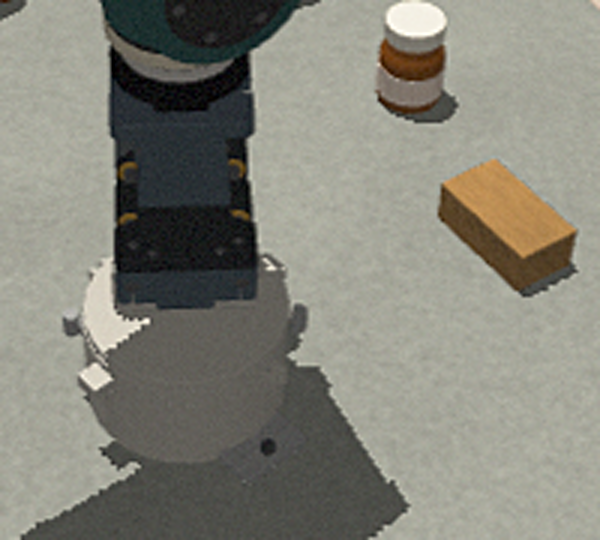

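The lid sits flush (flange top at 78.3 mm) and the bar is within about 1.5° of the pins, which show at crop (72,323) and (298,320). I'll add the last 0.025 rad and hold.

Call:
arm_command:
  moves: [0, 0, 0.0002, 0, 0, 0.015, 0, 0, 0.0002, 0, 0, 0.028, 0, 0, 0.0002, 0, 0, 0.028, 0, 0, 0.0002, 0, 0, 0.028, 0, 0, 0.0002, 0, 0, 0.028, 0, 0, 0.0002, 0, 0, 0.028, 0, 0, 0.0002, 0, 0, 0.028, 0, 0, 0.0002, 0, 0, 0.028]

```text
t: 23.65
tool_pos: [0.4733, 0.0367, 0.0605]
tool_rot: [[-0.928, 0.372, 0.001], [0.372, 0.928, 0.0], [-0.001, 0.001, -1.0]]
contact_force: [-0.5, 1.4, 3.9]
finger_gap: 0.0141
```

Run:
```python
from h import *
st()
p,W=cloud("side",5)
F=near(W,.472,.037,.066,.074,.09);print("flange z",np.median(F[:,2]),circ(W,.472,.037,.078,.003))
g=p["image"].astype(int).sum(2)/3
m=(np.hypot(W[...,0]-.472,W[...,1]-.037)<.055)&(W[...,2]>.084)&(W[...,2]<.118)&(g>70)
print("bar",rect(W[m]))
B=near(W,.472,.037,.085,.055,.075);d=B[:,:2]-[.472,.0365];a=np.degrees(np.arctan2(d[:,1],d[:,0]));rr=np.hypot(*d.T)
for lo,hi in((-32,-12),(148,170)):k=(a>lo)&(a<hi)&(rr>.067);print("pin",a[k].mean(),k.sum())
for n,x,y in(("bottle",.755,-.057),("amber",.74,.24),("box",.726,.072)):
    Q=near(W,x,y,.06,.01,.12);print(n,np.median(Q,0).round(3))
st()
```

```text
23.65 [0.4733 0.0367 0.0605] phi 68.14 F [-0.46  1.45  3.86] M [0.09 0.07 0.07] gap 0.0141 q [ 0.03  0.24  2.23  0.    0.67 -1.16]
flange z 0.07828791619511155 (array([0.4717, 0.0357, 0.0634]), 28)
bar (array([470.4,  27.9]), array([15.6, 86.4]), 74.8)
pin -23.327056642478684 35
pin 160.06771436073788 47
bottle [ 0.749 -0.072  0.072]
amber [0.734 0.229 0.052]
box [0.722 0.063 0.035]
23.9 [0.4733 0.0367 0.0605] phi 68.14 F [-0.47  1.28  4.75] M [0.11 0.04 0.04] gap 0.0136 q [ 0.03  0.24  2.23  0.    0.67 -1.16]
```

Run:
```python
from h import *
p,W=cloud("side",5)
g=p["image"].astype(int).sum(2)/3
m=(np.hypot(W[...,0]-.472,W[...,1]-.037)<.052)&(W[...,2]>.1)&(W[...,2]<.117)&(g>70)
Q=W[m];print(len(Q),rect(Q))
for k in(Q[:,0]>.472,Q[:,0]<.472):print(k.sum(),np.median(Q[k],0).round(4))
st();print(r.finish_job())
```

```text
20 (array([511. ,  18.9]), array([11.,  2.]), 66.7)
20 [0.5102 0.0157 0.113 ]
0 [nan nan nan]
24.15 [0.4733 0.0367 0.0604] phi 68.14 F [-0.55 -0.13  5.08] M [0.15 0.03 0.06] gap 0.0139 q [ 0.03  0.24  2.23  0.    0.67 -1.16]
the job is handed in; nothing more can be done
None
  return _methods._mean(a, axis=axis, dtype=dtype,
  ret = um.true_divide(
```

The carton is lying flat in the pot. The lid is fully down, turned about 40° clockwise to the half-way pins and well short of the click. The job was handed in at 24 s with the arm still gripping the lid there.

**Last checks**
- **Seating:** the flange top is 78.3 mm above the bench, against 78 mm for fully down. The arm presses on it with about 4–5 N.
- **Angle:** the tool puts the bar at about −21.9°, and the camera puts the pins at about −21.6°.
- **Grip:** the fingers are closed to 13.9 mm on the bar, at 55 N.
- **Other things on the bench:** the bottle, amber jar and box read where they were at the start. I did not re-measure the brown lid or the larger carton, but the arm did not touch them.

**What failed or disagreed**
- **Tool height:** the first grasp of the carton missed, and a second close in place also came up empty. The reported tool height reads about 26 mm too low. I corrected it from the cameras, and nothing was moved in the misses.
- **Bar angle by camera:** just before the final 0.03 rad turn the camera read the bar within about 1° of the tool. After it, only part of the bar showed. One fit was an outlier (74.8° against 68.1° for the tool) and the last saw only one bar end, so the final angle rests mainly on the tool reading.
- **Top view:** the arm blocked the top camera while the lid was being set down and turned.

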